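# Pin two shelf rails to a storage rack's foot

## Robot

A 6-joint arm with a two-finger parallel gripper is mounted at the origin on the work surface. World frame = base frame: x ahead of the robot, y to its left, z up, the work surface at z = 0. Lengths are in m, angles in rad, forces in N, time in s.
With the tool pointing down it reaches from about 0.25 to 0.725 m from the base axis. Payload 4 kg.
Tool frame: the origin (TCP) lies between the finger pads; the fingertips stand 11 mm ahead of it and the grasp point (between the pads) lies 8 mm behind it (tcp_to_tips is the z of the fingertips in the tool frame, in m); z points along the fingers, y is the direction in which the jaws open and shut (so a half turn about z gives the same grasp; the last joint's range is limited). The gripper opens to 85 mm and grips with 20 to 120 N. Pads are 22 mm wide; open, the fingers measure 114 mm over their backs; the gripper's body (76 mm by 85 mm) begins 54 mm behind the grasp point. The pads swing forward as they close: fully open they stand 13 mm farther back than shut.
Start: joints at [1.307, 0.241, 0.005, 1.335, 0, 1.571], TCP at [0.13, 0.483, 0.242] pointing down, gripper open.
Joint ranges: [-2.72, 2.72], [-1.05, 1.87], [-1.09, 1.28], [-1.99, 2.15], [-1.42, 1.44], [-3.14, 3.14]. Speed limits (rad/s): [2.79, 2.79, 3.14, 3.14, 3.14, 3.14].

## Interface

Orientations are given as a unit quaternion [x, y, z, w].
In Python, from workcell import * gives the robot as it stands.
- The arm moves only by the tool move_arm, never from a script. Its argument "moves" is a list that holds one entry, the list of rows, each a list of 7 numbers: the shift along the world's x, y, z in units of 500 mm (1.0 is 500 mm), then the turn, a rotation vector about the world's x, y, z in units of 30 degrees (1.0 is 30 degrees), then the closure, from -1 (fully open) to 1 (shut), so that 0 is half open. A call has 1 to 8 rows; each row shifts and turns the pose as measured when the row begins; what a row does not reach is not made up. A row lasts 1/12 s, in which the tool goes at most 41.7 mm and 7.16 degrees, less where a joint would pass 70% of its speed; a pose out of reach is approached as far as the arm can. A call with a number of a shift or a turn outside -1 to 1 is refused whole. A call with a gripper value outside its range is refused whole. The fingers move at their own pace and stop on an object; the grip force is fixed at half the most. Time passes only in rows, so rows that do not move let the fingers close. It gives the time, the measured TCP pose, the force and the opening at its end, in the units of the state.
- get_obs(): the state, without advancing time (a new reading comes with each control period).
- camera(name): name is "side" or "top" or "wrist"; returns a dict with "pixels" (480x640x3 uint8, red, green, blue), "range_z" (480x640 float32, m along the optical axis (not along the pixel's ray), 0 where there is no reading), "fx", "fy", "cx", "cy" (pixels), "distortion" ([k1, k2, p1, p2, k3] as OpenCV has them; the pictures are not rectified), "extrinsics" (4x4, takes a point from camera to world coordinates). Camera axes: x right, y down, z forward; pixel columns grow to the right and rows downward; lengths in m; the calibration is good to about 2 mm. A picture is of the moment at which its call begins.
- job_done(): hands the job in, once; it reports no verdict.
The state is a dict: "clock": time; "joint_pos": joint angles; "joint_vel": joint speeds; "tau": joint torques, N m; "eef_pos": TCP position; "tool_rot": TCP orientation; "ft_force": force on the tool from outside, world axes, zero at the start; "ft_torque": the same for the moment, N m; "grip_width": finger opening in m.
Only numpy, scipy, OpenCV 4.12 (cv2) and the standard library are available. Lean on these libraries where they do the work, as an engineer would, in place of code of your own. Each camera call takes 0.05 s, during which the arm holds its last target.

## Task

A storage rack is being put together: slide the two rails so that their end holes lie over the hole of the white foot, then take the headed steel pin from the wooden stand and pass it down through both rails, the loose spacer hidden in the foot and the foot's own bore, until its collar sits flat on the upper rail, and let go. Work gently, feeling with only a few newtons: never load the foot with more than about 40 N. Leave the jar, the canister and the mug where they stand.

Things in the scene. Friction and masses are not known exactly. Their poses are not given: they have to be found in the camera images.
- foot: White-painted steel rack foot, fixed: block 90 x 90 mm, 26.5 mm high, on a 130 (x) x 90 (y) x 6 mm flange. Origin: centre of its underside, z up. At its centre, from the top: a square pocket 38 x 38 mm, 8.5 mm deep, sides along the foot's x and y; below it a round blind bore, 13.5 mm wide and 14 mm deep (mouth 18 mm, floor 4 mm above the table).
- foot_hole (a point): Foot's centre at its top face, 26.5 mm above the table, on the bore's axis. In the pocket lies a loose square grey spacer, 26 x 26 x 8 mm, 20 g, sides along the foot's, with a 13.5 mm through hole, up to 6 mm off centre in the foot's x and in y. Its place is not reported and the rails hide it: feel for it with the pin and bring it over the bore with the pin.
- rail_low: Loose white-painted aluminium rail, 110 to 185 g, the lower of two: square lug 56 x 56 x 6 mm with a 13.5 mm hole at its centre, lying on the foot; from it a bar 24 mm wide, 6 mm thick runs along the rail's +y to 151 mm from the hole, a rubber pad (30 x 20 mm) under its end resting on the table. Origin: centre of the hole at the lug's underside, 26.5 mm above the table, z up.
- rail_low_hole (a point): Centre of the lower rail's hole at the lug's top face (32.5 mm above the table).
- rail_low_tab (a point): Centre of the top face of the lower rail's grip tab, 68.5 mm above the table: an upright flat tab on the bar, 110 mm from the hole, 12 mm thick (rail's x), 30 mm long (rail's y), 36 mm high above the bar.
- rail_top: The upper rail, the same as the lower one but running along its own -y, on the other side of the foot, and with a pad 6 mm taller: its lug lies on the lower rail's lug and its bar is level. Origin: centre of the hole at the lug's underside (32.5 mm above the table).
- rail_top_hole (a point): Centre of the upper rail's hole at the lug's top face (38.5 mm above the table).
- rail_top_tab (a point): Centre of the top face of the upper rail's tab (same size), 74.5 mm above the table.
- stand: Fixed wooden block 60 x 60 x 40 mm with a 15 mm blind hole 33 mm deep in the middle of its top, where the pin stands at the start. Origin: centre of its underside.
- pin: Steel locking pin, about 90 g, upright: shank 12 mm diameter, 31 mm long, with a 1 mm chamfer at the tip; above it a round collar 26 mm wide and 4 mm thick; above that a round grip 16 mm in diameter and 30 mm high (65 mm in all). Origin: centre of the tip's end face; z up along the pin. When fully home in the foot its origin is 7.5 mm above the table.
- pin_head (a point): Centre of the top of the pin's grip, 65 mm above its origin.
- jar: Bystander: amber glass jar, 70 mm wide, 110 mm high. Origin: centre of its underside.
- canister: Bystander: copper-coloured can, 72 mm wide, 120 mm high. Origin: centre of its underside.
- mug: Bystander: blue mug, 80 mm wide, 90 mm high. Origin: centre of its underside.
Not all that is in view belongs to the job. What is shaped like the pin but orange is not meant.

How it is judged:
At the end, for the whole second after the job is handed in: Pin released, at rest, upright within 0.06 rad, tip within 2.5 mm of the bore's axis and at most 9.5 mm above the foot's underside (7.5 = home); both rails level (0.05 rad), stacked on the foot in their first order, holes within 4 mm of its axis (z of pin in the frame of foot below 0.0095 m and horizontal distance between pin and foot_hole below 0.0025 m and angle between pin's own z axis and vertical below 0.06 rad and horizontal distance between each of rail_low_hole, rail_top_hole and foot_hole below 0.004 m and angle between each of rail_low, rail_top's own z axis and vertical below 0.05 rad and z of rail_low in the frame of foot above 0.0235 m and z of rail_top in the frame of rail_low above 0.004 m and linear speed of pin below 0.02 m/s); the robot touches nothing.
It fails at once if the forces on the foot add up to more than 40 N (contact force between foot and anything else above 40 N).
It fails at once if the jar, the canister or the mug is moved by more than 30 mm (distance of any of jar, canister, mug from where it was at the start of the episode above 0.03 m).
It also fails if it takes over 72 s, if anything falls off the work surface, if the arm or the gripper's body presses on something with over 40 N, if the wrist force passes 120 N, or if a joint passes its speed limit or range.

## Working session

There is one attempt and no reset: what is moved stays moved. The work goes in short steps, Python scripts to look and compute and a tool call to move; the robot and the scene stay as the last step left them, time stands still between calls to the robot, and variables do not carry over. Pictures are saved under pics/ and viewed, and the job is handed in when it is done.

Besides the shell and the picture viewer there is one more tool, called after "Call:" by a JSON object that holds its "method" and its "body". move_arm: Moves the arm, as the interface text tells. Shifts and turns lie within -1 to 1; 1 stands for 500 mm of shift or 30 degrees of turn. Its arguments: {"type":"object","properties":{"moves":{"type":"array","items":{"type":"array","items":{"type":"array","items":{"type":"number"}}}}},"required":["moves"]}

```bash
ls; mkdir -p pics
cat > h.py <<'E'
from workcell import *
import numpy as np, cv2
def snap(n,f):
    c=camera(n); np.savez('pics/'+f+'.npz',**{k:np.array(v) for k,v in c.items()})
    cv2.imwrite('pics/'+f+'.png',cv2.cvtColor(np.asarray(c['pixels']),cv2.COLOR_RGB2BGR)); return c
def load(f): return dict(np.load('pics/'+f+'.npz'))
def ray(c,uv):
    K=np.array([[c['fx'],0,c['cx']],[0,c['fy'],c['cy']],[0,0,1]],float)
    p=cv2.undistortPoints(np.array(uv,float).reshape(-1,1,2),K,np.array(c['distortion'],float)).reshape(-1,2)
    T=np.array(c['extrinsics']); d=np.c_[p,np.ones(len(p))]@T[:3,:3].T
    return T[:3,3],d
def onz(c,uv,z):
    o,d=ray(c,uv); s=(z-o[2])/d[:,2]; return o+d*s[:,None]
def proj(c,P):
    K=np.array([[c['fx'],0,c['cx']],[0,c['fy'],c['cy']],[0,0,1]],float)
    T=np.linalg.inv(np.array(c['extrinsics'])); 
    q,_=cv2.projectPoints(np.array(P,float).reshape(-1,1,3),cv2.Rodrigues(T[:3,:3])[0],T[:3,3],K,np.array(c['distortion'],float)); return q.reshape(-1,2)
E
python3 - <<'E'
from h import *
for n in ['side','top','wrist']:
    c=snap(n,n+'0'); print(n,c['fx'],np.array(c['extrinsics']).round(3).tolist())
print(get_obs())
E
```

```text
pics
side 555.3821206942615 [[-0.959, -0.2, 0.202, 0.387], [-0.284, 0.649, -0.706, 0.734], [0.01, -0.734, -0.679, 0.75], [0.0, 0.0, 0.0, 1.0]]
top 592.8161932212129 [[0.0, -0.983, 0.184, 0.385], [-1.0, 0.001, 0.01, 0.02], [-0.01, -0.184, -0.983, 1.119], [0.0, 0.0, 0.0, 1.0]]
wrist 348.97036382320795 [[0.261, 0.916, 0.306, 0.051], [0.965, -0.247, -0.084, 0.503], [-0.002, 0.317, -0.948, 0.373], [0.0, 0.0, 0.0, 1.0]]
{'clock': 0.15, 'joint_pos': array([1.30694520e+00, 2.41227306e-01, 3.98776250e-03, 1.33517776e+00,
       4.81017675e-05, 1.57081318e+00]), 'joint_vel': array([ 1.17336463e-04, -2.26824219e-04,  3.30900368e-03,  1.26418588e-03,
       -7.14223880e-05, -1.99623180e-03]), 'tau': array([-2.79873466e-04, -3.72635257e+01,  2.52639377e+01,  1.22921806e-02,
        7.66395544e-06,  1.39504738e-06]), 'eef_pos': array([0.13026276, 0.48224173, 0.24160621]), 'tool_rot': array([ 1.31551543e-01,  9.91309000e-01, -8.00281686e-04, -1.30449219e-04]), 'ft_force': array([ 0.26754116,  0.7420558 , -0.28912304]), 'ft_torque': array([-0.03422079,  0.01220284,  0.02115845]), 'grip_width': 0.08534363770673191}
```

View pics/top0.png

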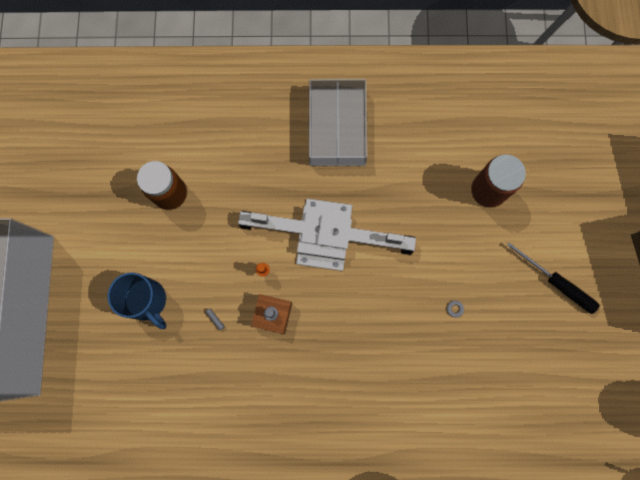

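View pics/side0.png

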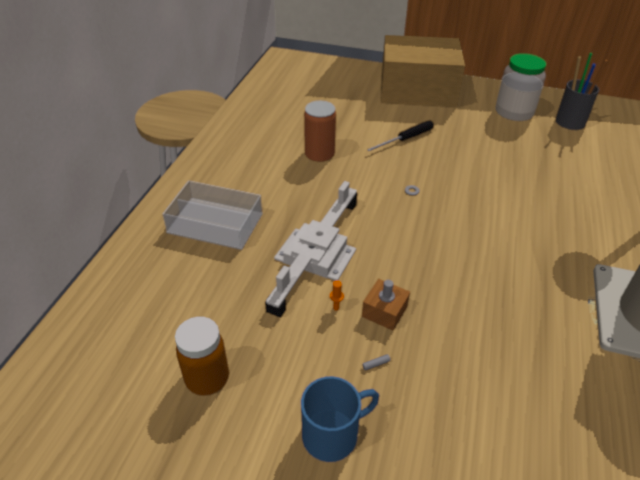

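The top view shows the rack around (326,235), the stand with the pin at (271,314), the orange decoy at (262,269), and the jar, canister and mug well clear. I'll zoom in next.

Run:
```python
import cv2
a=cv2.imread('pics/top0.png')[190:345,225:425]; cv2.imwrite('pics/topz.png',cv2.resize(a,None,fx=4,fy=3.8,interpolation=2)[:600])
a=cv2.resize(a,(800,620),interpolation=2);cv2.imwrite('pics/topz.png',a[:600])
a=cv2.imread('pics/side0.png')[175:335,255:425]; cv2.imwrite('pics/sidez.png',cv2.resize(a,None,fx=3.7,fy=3.7,interpolation=2))
```

```text
(no output)
```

View pics/topz.png

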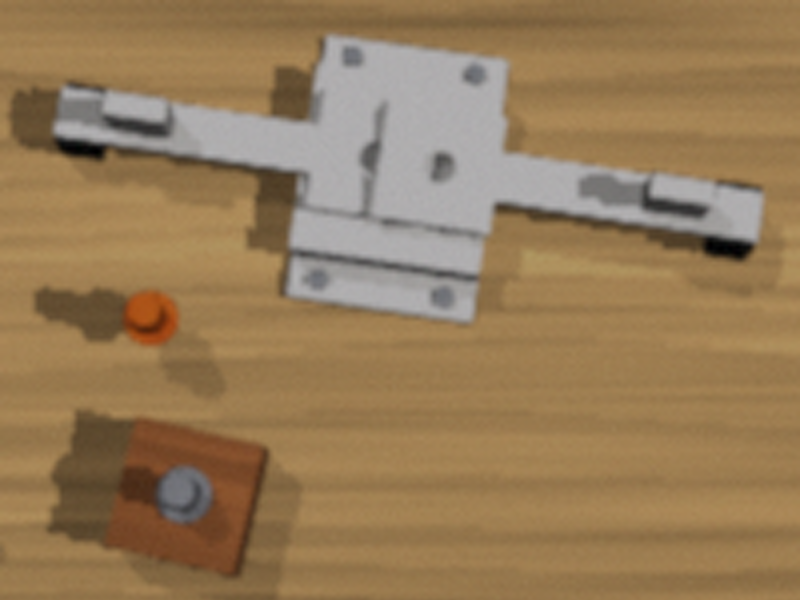

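View pics/sidez.png

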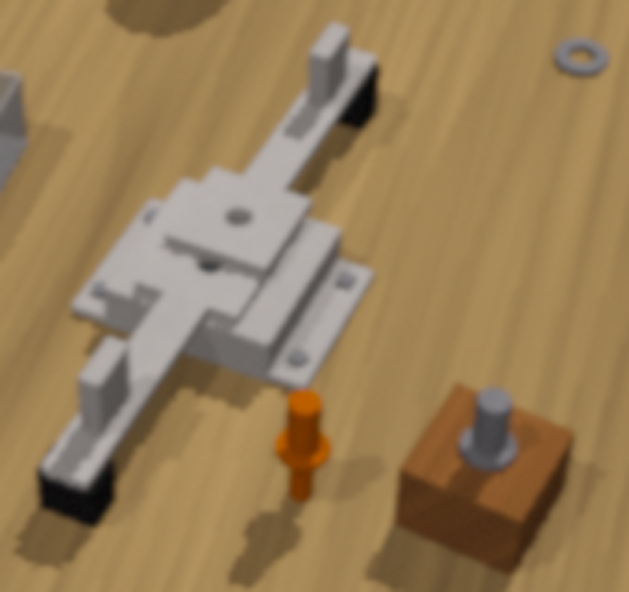

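View pics/wrist0.png

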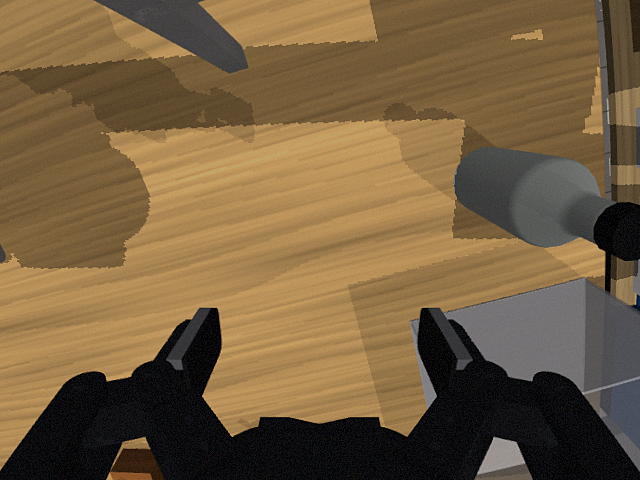

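Run:
```python
from h import *
c=load('top0')
z=lambda p:[(225+x/4,190+y/4) for x,y in p]
b=onz(c,z([(352,55),(475,73),(317,279),(443,297)]),.007);print(b.round(4),b.mean(0).round(4))
print('low,top hole',onz(c,z([(374,157)]),.0325).round(4),onz(c,z([(441,166)]),.0385).round(4))
print('tabs low/top',onz(c,z([(140,107)]),.0685).round(4),onz(c,z([(682,190)]),.0745).round(4))
print('pin head',onz(c,z([(178,489)]),.0720).round(4), 'orange',onz(c,z([(146,308)]),.065))
s=load('side0')
zs=lambda p:[(255+x/3.7,175+y/3.7) for x,y in p]
print('side: pin head',onz(s,zs([(494,398)]),.072).round(4),'top hole',onz(s,zs([(239,216)]),.0385).round(4),'bolts',onz(s,zs([(151,214),(98,289),(346,276),(297,358)]),.007).round(4))
# tool
T=np.array(load('wrist0')['extrinsics']);o=get_obs()
from scipy.spatial.transform import Rotation as R
r=R.from_quat(o['tool_rot']).as_matrix();print('cam in tool',(r.T@(T[:3,3]-o['eef_pos'])).round(4),(r.T@T[:3,:3]).round(3))
```

```text
[[ 0.6611  0.048   0.007 ]
 [ 0.6521 -0.0113  0.007 ]
 [ 0.5519  0.0642  0.007 ]
 [ 0.5433  0.0046  0.007 ]] [0.6021 0.0264 0.007 ]
low,top hole [[0.6057 0.0369 0.0325]] [[0.6002 0.0057 0.0385]]
tabs low/top [[0.6218 0.1427 0.0685]] [[ 0.5819 -0.1017  0.0745]]
pin head [[0.449  0.1222 0.072 ]] orange [[0.53016799 0.13859133 0.065     ]]
side: pin head [[0.4469 0.119  0.072 ]] top hole [[0.598  0.0052 0.0385]] bolts [[ 6.523e-01 -1.480e-02  7.000e-03]
 [ 6.604e-01  4.610e-02  7.000e-03]
 [ 5.420e-01 -1.000e-04  7.000e-03]
 [ 5.508e-01  6.250e-02  7.000e-03]]
cam in tool [ 0.0817 -0.0006 -0.1316] [[-0.    -0.948 -0.317]
 [ 1.    -0.     0.   ]
 [-0.    -0.317  0.948]]
```

Call:
{"method": "move_arm", "body": {"moves": [[[0.064,-0.055,0,0,0,-0.185,-1],[0.064,-0.055,0,0,0,-0.185,-1],[0.064,-0.055,0,0,0,-0.185,-1],[0.064,-0.055,0,0,0,-0.185,-1],[0.064,-0.055,0,0,0,-0.185,-1],[0.064,-0.055,0,0,0,-0.185,-1],[0.064,-0.055,0,0,0,-0.185,-1],[0.064,-0.055,0,0,0,-0.185,-1]]]}}

```text
clock: 0.82
eef_pos: [0.3792, 0.264, 0.2388]
tool_rot: [0.503, 0.864, -0.001, -0.002]
ft_force: [0.4, 1.3, 1.0]
grip_width: 0.0855
```

Call:
{"method": "move_arm", "body": {"moves": [[[0.064,-0.055,0,0,0,-0.185,-1],[0.064,-0.055,0,0,0,-0.185,-1],[0.064,-0.055,0,0,0,-0.185,-1],[0.064,-0.055,0,0,0,-0.185,-1],[0.064,-0.055,0,0,0,-0.185,-1],[0.064,-0.055,0,0,0,-0.185,-1],[0.064,-0.055,0,0,0,-0.185,-1]]]}}

```text
clock: 1.4
eef_pos: [0.5975, 0.0705, 0.2371]
tool_rot: [0.774, 0.634, -0.001, -0.003]
ft_force: [0.7, 0.8, 0.0]
grip_width: 0.0853
```

Run:
```python
from h import *
c=snap('wrist','w1');print(get_obs()['eef_pos'],get_obs()['tool_rot'])
```

```text
[0.60273885 0.06486027 0.23531494] [ 7.76787329e-01  6.29761941e-01 -9.77303684e-04 -6.22678104e-04]
```

View pics/w1.png

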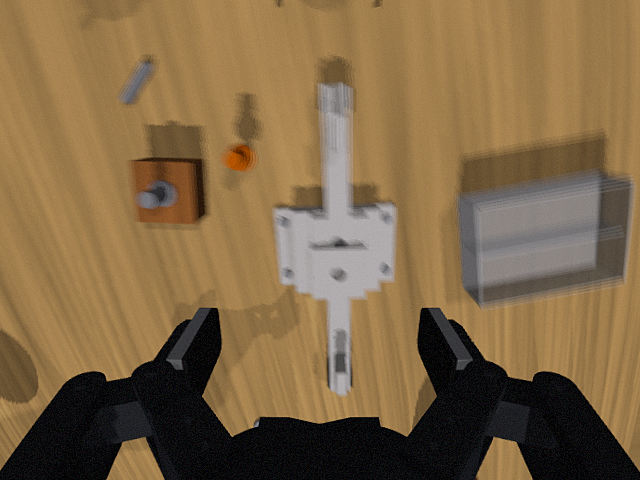

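Call:
{"method": "move_arm", "body": {"moves": [[[0,-0.02,-0.06,0,0,0.055,-1],[0,-0.02,-0.06,0,0,0.055,-1],[0,0,-0.02,0,0,0,-1],[0,0,0,0,0,0,-1],[0,0,0,0,0,0,-1]]]}}

```text
clock: 1.87
eef_pos: [0.6053, 0.0388, 0.1592]
tool_rot: [0.76, 0.65, -0.002, -0.001]
ft_force: [0.1, -0.4, -0.2]
grip_width: 0.0853
```

Run:
```python
from h import *
c=snap('wrist','w2');print(get_obs()['eef_pos'],get_obs()['tool_rot'])
```

```text
[0.60524108 0.03898181 0.1593603 ] [ 0.7599704   0.64995347 -0.00186875 -0.00140996]
```

View pics/w2.png

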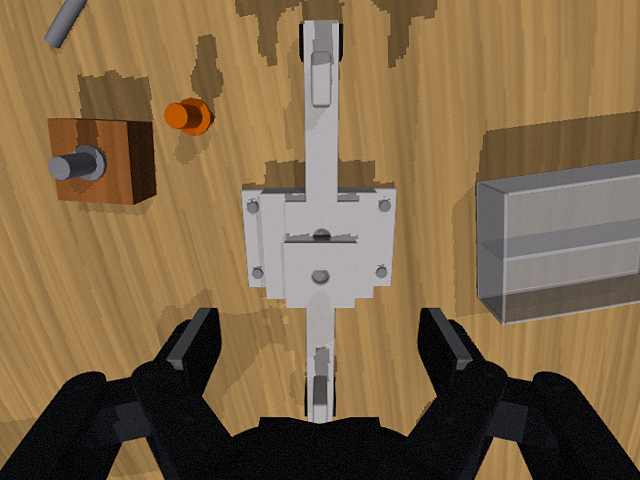

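The settled wrist view is sharp. The upper hole is at (320,276), the lower hole (half covered) at (321,236), the foot bolts at (252,206), (384,205), (258,272) and (381,271), and the low tab top at (321,78). I'll measure the features now.

Run:
```python
import cv2
a=cv2.imread('pics/w2.png')[180:312,235:405]; cv2.imwrite('pics/w2z.png',cv2.resize(a,None,fx=4.5,fy=4.5,interpolation=cv2.INTER_CUBIC))
a=cv2.imread('pics/w2.png')[140:215,40:165]; cv2.imwrite('pics/w2p.png',cv2.resize(a,None,fx=5,fy=5,interpolation=cv2.INTER_CUBIC))
```

```text
(no output)
```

View pics/w2z.png

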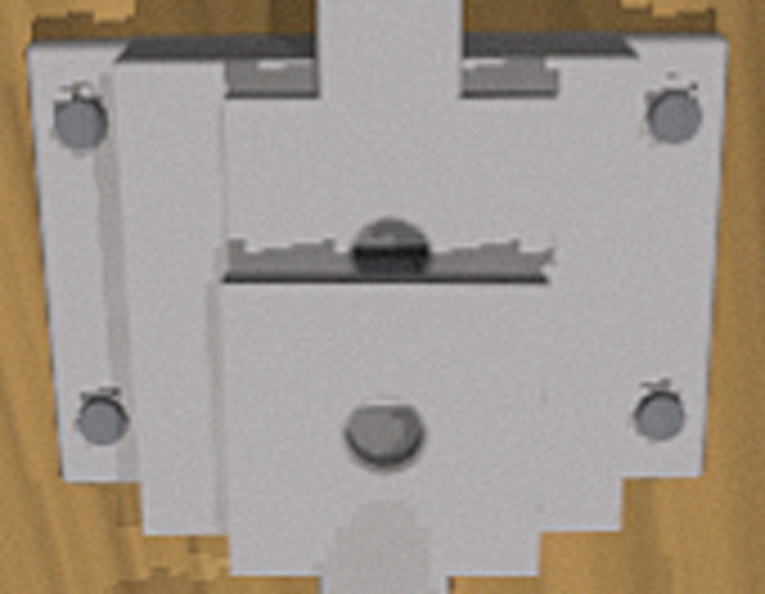

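View pics/w2p.png

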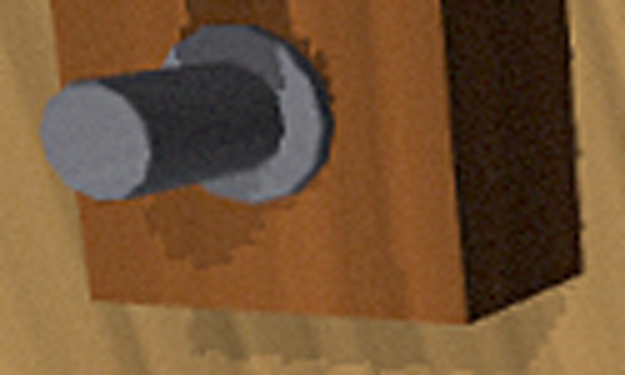

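Run:
```python
from h import *
c=load('w2')
z=lambda p:[(235+(x+.5)/4.5-.5,180+(y+.5)/4.5-.5) for x,y in p]
th=np.deg2rad(-8.5);Rf=np.array([[np.cos(th),np.sin(th)],[-np.sin(th),np.cos(th)]])
def rep(n,P): print(n,P.round(4).tolist())
fl=onz(c,z([(30,40),(726,38),(65,482),(702,478)]),.006);rep('flange',fl.mean(0));
for a,b in((0,1),(2,3)): d=fl[b]-fl[a];print(np.hypot(*d[:2]),np.degrees(np.arctan2(d[1],d[0])))
bl=onz(c,z([(118,62),(637,57),(143,535),(620,530)]),.0265);rep('block',bl.mean(0))
for a,b in((0,1),(2,3)): d=bl[b]-bl[a];print(np.hypot(*d[:2]),np.degrees(np.arctan2(d[1],d[0])))
bo=onz(c,z([(82,123),(674,117),(103,421),(660,416)]),.009);rep('bolts',bo.mean(0))
lu=onz(c,z([(222,283),(548,283),(231,576),(540,576)]),.0385);rep('uplug',lu.mean(0))
for a,b in((0,1),(2,3),(2,0)): d=lu[b]-lu[a];print(np.hypot(*d[:2]),np.degrees(np.arctan2(d[1],d[0])))
ll=onz(c,z([(225,97),(558,97)]),.0325);d=ll[1]-ll[0];a=np.arctan2(d[1],d[0]);print(np.hypot(*d[:2]),np.degrees(a))
m=ll.mean(0)-.028*np.array([-np.sin(a),np.cos(a),0]);rep('lowlug from edge',m)
th_=onz(c,z([(385,434)]),.0385);rep('tophole',th_);lh=onz(c,z([(391,257)]),.0325);rep('lowhole',lh)
F=(fl.mean(0)+bl.mean(0)+bo.mean(0))[:2]/3
for n,p in (('top',th_[0]),('toplug',lu.mean(0)),('low',lh[0]),('lowlug',m)): print(n,'-> foot world',(F-p[:2]).round(4),'footframe',(Rf@(F-p[:2])).round(4))
zp=[(40+(x+.5)/5-.5,140+(y+.5)/5-.5) for x,y in [(96,140),(255,114)]]
print('pin head',onz(c,zp[:1],.072),'collar',onz(c,zp[1:],.042))
rep('tablow',onz(c,[(321,78)],.0685)); rep('tab corners',onz(c,[(312.5,53),(329.5,53),(312.5,104),(329.5,104)],.0685))
```

```text
flange [0.6025, 0.0258, 0.006]
0.12737848853583014 -8.744327101574964
0.1280255020808073 -8.413344457991727
block [0.6023, 0.0254, 0.0265]
0.08837643623692065 -8.348059323424298
0.08998447000261707 -8.123870696903765
bolts [0.6023, 0.026, 0.009]
uplug [0.6004, 0.0062, 0.0385]
0.05539944266974739 -8.855839909800423
0.05617957703881086 -8.790401849546251
0.05633249883319126 80.79210149588137
0.05575708572333607 -8.889810103521434
lowlug from edge [0.6062, 0.0367, 0.0325]
tophole [[0.6004, 0.0063, 0.0385]]
lowhole [[0.6061, 0.0365, 0.0325]]
top -> foot world [0.002  0.0194] footframe [-0.0009  0.0195]
toplug -> foot world [0.002  0.0196] footframe [-0.001   0.0196]
low -> foot world [-0.0038 -0.0108] footframe [-0.0022 -0.0112]
lowlug -> foot world [-0.0039 -0.0109] footframe [-0.0022 -0.0114]
pin head [[0.44729669 0.1219368  0.072     ]] collar [[0.4498666  0.12144636 0.042     ]]
tablow [[0.6227, 0.1451, 0.0685]]
tab corners [[0.62, 0.1594, 0.0685], [0.6297, 0.1578, 0.0685], [0.6154, 0.1315, 0.0685], [0.6255, 0.1299, 0.0685]]
```

Call:
{"method": "move_arm", "body": {"moves": [[[0.012,0.07,0,0,0,0,-1],[0.012,0.07,0,0,0,0,-1],[0.012,0.07,0,0,0,0,-1],[0,0,-0.06,0,0,0,-1],[0,0,-0.05,0,0,0,-1],[0,0,0,0,0,0,-1],[0,0,0,0,0,0,-1]]]}}

```text
clock: 2.5
eef_pos: [0.6287, 0.1544, 0.1161]
tool_rot: [0.758, 0.652, 0.008, 0.003]
ft_force: [0.7, -1.0, 0.2]
grip_width: 0.0851
```

```bash
cat >> h.py <<'E'
from scipy.spatial.transform import Rotation as R
def go(p,yaw=-8.8,o=None):
    o=o or get_obs(); a=np.deg2rad((yaw+90)/2)
    Rt=R.from_quat([np.cos(a),np.sin(a),0,0]); d=(Rt*R.from_quat(o['tool_rot']).inv()).as_rotvec()
    print('pos',np.array(o['eef_pos']).round(4),'shift mm',((np.array(p)-o['eef_pos'])*1000).round(2),'units',((np.array(p)-o['eef_pos'])/.5).round(4),'rot units',(np.degrees(d)/30).round(4),'F',np.array(o['ft_force']).round(1),'M',np.array(o['ft_torque']).round(2),'w',round(float(o['grip_width']),4),'t',o['clock'])
E
python3 -c "
from h import *
go([.6231,.1453,.075])"
```

```text
pos [0.6287 0.1544 0.1161] shift mm [ -5.63  -9.07 -41.1 ] units [-0.0113 -0.0181 -0.0822] rot units [-0.0093  0.0304 -0.0046] F [ 0.7 -1.   0.2] M [ 0.01 -0.03  0.01] w 0.0851 t 2.5
```

Call:
{"method": "move_arm", "body": {"moves": [[[-0.011,-0.018,-0.02,-0.009,0.03,-0.005,-1],[0,0,-0.03,0,0,0,-1],[0,0,-0.03,0,0,0,-1],[0,0,0,0,0,0,-1],[0,0,0,0,0,0,-1]]]}}

```text
clock: 2.92
eef_pos: [0.626, 0.143, 0.0836]
tool_rot: [0.76, 0.65, 0.004, 0.003]
ft_force: [-0.2, 0.2, 1.1]
grip_width: 0.0853
```

```bash
python3 -c "
from h import *
go([.6231,.1453,.050])"
```

```text
pos [0.626  0.143  0.0836] shift mm [ -2.89   2.35 -33.57] units [-0.0058  0.0047 -0.0671] rot units [-0.0014  0.017   0.0039] F [-0.2  0.2  1.1] M [-0.01 -0.01  0.06] w 0.0853 t 2.9167
```

Call:
{"method": "move_arm", "body": {"moves": [[[-0.004,0.003,-0.025,0,0.012,0.002,-1],[-0.003,0.002,-0.025,0,0.008,0.002,-1],[0,0,-0.012,0,0,0,-1],[0,0,0,0,0,0,-1]]]}}

```text
clock: 3.25
eef_pos: [0.6244, 0.1442, 0.0543]
tool_rot: [0.76, 0.65, 0.002, 0.0]
ft_force: [-0.5, 0.5, 0.5]
grip_width: 0.0856
```

```bash
python3 -c "
from h import *
go([.6231,.1453,.050])"
```

```text
pos [0.6244 0.1442 0.0543] shift mm [-1.29  1.07 -4.26] units [-0.0026  0.0021 -0.0085] rot units [-0.0034  0.0061  0.0044] F [-0.5  0.5  0.5] M [-0.01 -0.   -0.02] w 0.0856 t 3.25
```

Close the gripper on the tab.

Call:
{"method": "move_arm", "body": {"moves": [[[-0.002,0.002,-0.004,0,0.005,0.003,1],[0,0,0,0,0,0,1],[0,0,0,0,0,0,1],[0,0,0,0,0,0,1],[0,0,0,0,0,0,1],[0,0,0,0,0,0,1],[0,0,0,0,0,0,1],[0,0,0,0,0,0,1]]]}}

```text
clock: 3.92
eef_pos: [0.6234, 0.1457, 0.0522]
tool_rot: [0.759, 0.651, 0.001, -0.001]
ft_force: [0.2, 0.3, -1.6]
grip_width: 0.011
```

```bash
python3 -c "
from h import *
go([.6231,.1453,.050])
snap('top','t1')"
```

```text
pos [0.6234 0.1457 0.0522] shift mm [-0.3  -0.43 -2.22] units [-0.0006 -0.0009 -0.0044] rot units [-0.0035  0.0005 -0.0002] F [ 0.2  0.3 -1.6] M [ 0.01 -0.05 -0.01] w 0.011 t 3.9167
```

Call:
{"method": "move_arm", "body": {"moves": [[[-0.002,-0.006,0,0,0,0,1],[-0.002,-0.006,0,0,0,0,1],[-0.002,-0.006,0,0,0,0,1],[-0.002,-0.005,0,0,0,0,1],[0,0,0,0,0,0,1],[0,0,0,0,0,0,1]]]}}

```text
clock: 4.47
eef_pos: [0.619, 0.1335, 0.0522]
tool_rot: [0.759, 0.651, 0.001, -0.001]
ft_force: [0.5, -0.2, -1.4]
grip_width: 0.011
```

```bash
python3 -c "
from h import *
go([.6196,.1349,.052])"
```

```text
pos [0.619  0.1335 0.0522] shift mm [ 0.58  1.38 -0.23] units [ 0.0012  0.0028 -0.0005] rot units [-0.0056  0.001  -0.001 ] F [ 0.5 -0.2 -1.4] M [ 0.1  -0.08  0.01] w 0.011 t 4.4667
```

Call:
{"method": "move_arm", "body": {"moves": [[[0.001,0.003,0,-0.004,0,0,1],[0,0,0,0,0,0,1],[0,0,0,0,0,0,1]]]}}

```text
clock: 4.72
eef_pos: [0.6193, 0.1345, 0.0522]
tool_rot: [0.759, 0.651, 0.0, -0.0]
ft_force: [0.6, -1.7, -0.1]
grip_width: 0.0108
```

```bash
python3 -c "
from h import *
go([.6196,.1349,.052])"
```

```text
pos [0.6193 0.1345 0.0522] shift mm [ 0.28  0.4  -0.16] units [ 0.0006  0.0008 -0.0003] rot units [-0.0003 -0.      0.0006] F [ 0.6 -1.7 -0.1] M [-0.05  0.05  0.03] w 0.0108 t 4.7167
```

Call:
{"method": "move_arm", "body": {"moves": [[[0,0,0,0,0,0,-1],[0,0,0,0,0,0,-1],[0,0,0,0,0,0,-1],[0,0,0.05,0,0,0,-1],[0,0,0.07,0,0,0,-1],[-0.01,-0.07,0.07,0,0,0,-1],[-0.01,-0.07,0,0,0,0,-1],[0,-0.03,0,0,0,0,-1]]]}}

```text
clock: 5.38
eef_pos: [0.6086, 0.0567, 0.1444]
tool_rot: [0.756, 0.654, -0.002, -0.0]
ft_force: [-0.7, 0.3, -0.8]
grip_width: 0.0855
```

Call:
{"method": "move_arm", "body": {"moves": [[[0,0,0,0,0,0,-1],[0,0,0,0,0,0,-1],[0,0,0,0,0,0,-1]]]}}

```text
clock: 5.63
eef_pos: [0.6098, 0.0536, 0.1471]
tool_rot: [0.758, 0.652, 0.0, 0.001]
ft_force: [-0.6, -0.0, -0.1]
grip_width: 0.0853
```

```bash
python3 -c "
from h import *
go([.603,.04,.16])
snap('wrist','w3')
a=cv2.imread('pics/w3.png')[150:350,200:440]; cv2.imwrite('pics/w3z.png',cv2.resize(a,None,fx=3,fy=3,interpolation=cv2.INTER_CUBIC))
"
```

```text
pos [0.6098 0.0536 0.1471] shift mm [ -6.77 -13.64  12.93] units [-0.0135 -0.0273  0.0259] rot units [ 0.003  0.004 -0.007] F [-0.6 -0.  -0.1] M [ 0.06  0.01 -0.  ] w 0.0853 t 5.6333
```

View pics/w3z.png

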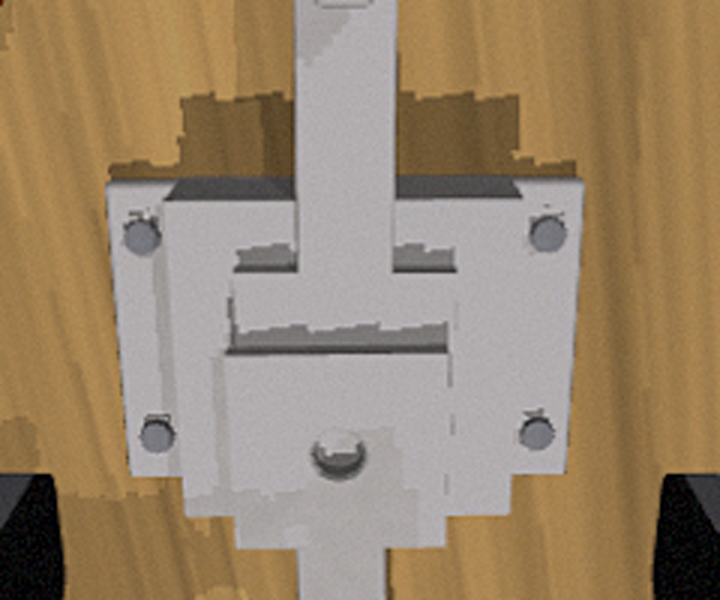

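```bash
cat >> h.py <<'E'
def rack(c,x0,y0,s,fl,bl,lowedge,up,hole):
    z=lambda p:[(x0+(x+.5)/s-.5,y0+(y+.5)/s-.5) for x,y in p]
    A=lambda d:np.degrees(np.arctan2(d[1],d[0]))
    f=onz(c,z(fl),.006);b=onz(c,z(bl),.0265);F=(f.mean(0)+b.mean(0))[:2]/2
    print('foot',f.mean(0)[:2].round(4),b.mean(0)[:2].round(4),F.round(4))
    l=onz(c,z(lowedge),.0325);d=l[1]-l[0];a=np.arctan2(d[1],d[0]);m=(l.mean(0)-.028*np.array([-np.sin(a),np.cos(a),0]))[:2]
    print('low',m.round(4),'yaw',np.degrees(a).round(2),'to foot mm',((F-m)*1000).round(1))
    u=onz(c,z(up),.0385);h=onz(c,z([hole]),.0385)[0,:2];um=u.mean(0)[:2]
    print('top lug',um.round(4),'hole',h.round(4),'yaw',A(u[1]-u[0]).round(2),A(u[3]-u[2]).round(2),'to foot mm',((F-um)*1000).round(1),((F-h)*1000).round(1))
E
python3 -c "
from h import *
rack(load('w3'),200,150,3,[(108,181),(582,182),(132,476),(567,473)],[(167,200),(521,197),(185,516),(512,514)],[(234,272),(456,271)],[(228,353),(447,352),(237,548),(445,546)],(338,455))
go([.58,-.1,.16])"
```

```text
foot [0.6027 0.0257] [0.6026 0.0255] [0.6026 0.0256]
low [0.6025 0.0255] yaw -8.37 to foot mm [0.1 0.1]
top lug [0.5979 0.0066] hole [0.5975 0.0062] yaw -8.35 -7.98 to foot mm [ 4.7 19. ] [ 5.1 19.4]
pos [0.6097 0.054  0.1468] shift mm [ -29.66 -153.99   13.16] units [-0.0593 -0.308   0.0263] rot units [ 0.003   0.0032 -0.0083] F [-0.1 -0.5 -0. ] M [ 0.    0.03 -0.04] w 0.0854 t 5.6833
```

Call:
{"method": "move_arm", "body": {"moves": [[[-0.011,-0.062,0,0,0,0,-1],[-0.011,-0.062,0,0,0,0,-1],[-0.011,-0.062,0,0,0,0,-1],[-0.011,-0.062,0,0,0,0,-1],[-0.011,-0.05,0,0,0,0,-1],[0,0,0,0,0,0,-1],[0,0,0,0,0,0,-1]]]}}

```text
clock: 6.27
eef_pos: [0.5807, -0.0894, 0.1415]
tool_rot: [0.752, 0.659, -0.001, -0.002]
ft_force: [0.0, 0.1, -0.4]
grip_width: 0.0857
```

```bash
python3 -c "
from h import *
go([.582,-.1025,.058],-8.2)"
```

```text
pos [ 0.5807 -0.0894  0.1415] shift mm [  1.33 -13.08 -83.47] units [ 0.0027 -0.0262 -0.1669] rot units [-0.0038 -0.0101 -0.0207] F [ 0.   0.1 -0.4] M [ 0.07 -0.01 -0.  ] w 0.0857 t 6.2667
```

Call:
{"method": "move_arm", "body": {"moves": [[[0.002,-0.02,-0.04,-0.003,-0.008,-0.015,-1],[0.001,-0.008,-0.04,0,0,-0.005,-1],[0,0,-0.04,0,0,0,-1],[0,0,-0.02,0,0,0,-1],[0,0,0,0,0,0,-1],[0,0,0,0,0,0,-1]]]}}

```text
clock: 6.77
eef_pos: [0.5845, -0.0955, 0.068]
tool_rot: [0.752, 0.659, 0.001, -0.001]
ft_force: [0.1, 0.8, 1.0]
grip_width: 0.085
```

```bash
python3 -c "
from h import *
go([.582,-.1025,.058],-8.2)"
```

```text
pos [ 0.5845 -0.0955  0.068 ] shift mm [ -2.46  -7.   -10.02] units [-0.0049 -0.014  -0.02  ] rot units [-0.005  -0.0013 -0.0197] F [0.1 0.8 1. ] M [ 0.05 -0.02 -0.02] w 0.085 t 6.7667
```

Call:
{"method": "move_arm", "body": {"moves": [[[-0.005,-0.012,-0.01,-0.005,-0.001,-0.02,-1],[-0.002,-0.007,-0.006,0,0,-0.01,-1],[0,-0.002,-0.004,0,0,0,-1],[0,0,0,0,0,0,-1]]]}}

```text
clock: 7.1
eef_pos: [0.5829, -0.105, 0.0598]
tool_rot: [0.757, 0.653, 0.001, 0.002]
ft_force: [0.0, -0.6, -0.5]
grip_width: 0.0855
```

```bash
python3 -c "
from h import *
go([.582,-.1025,.058],-8.2)"
```

```text
pos [ 0.5829 -0.105   0.0598] shift mm [-0.88  2.52 -1.81] units [-0.0018  0.005  -0.0036] rot units [0.0016 0.0074 0.0066] F [ 0.  -0.6 -0.5] M [-0.01 -0.02  0.05] w 0.0855 t 7.1
```

Close, then slide by about (+4.8, +19.2) mm.

Call:
{"method": "move_arm", "body": {"moves": [[[-0.002,0.004,-0.003,0.001,0.005,0.006,1],[0,0,0,0,0,0,1],[0,0,0,0,0,0,1],[0,0,0,0,0,0,1],[0,0,0,0,0,0,1],[0,0,0,0,0,0,1],[0,0,0,0,0,0,1],[0,0,0,0,0,0,1]]]}}

```text
clock: 7.77
eef_pos: [0.5832, -0.1037, 0.0605]
tool_rot: [0.756, 0.654, 0.002, 0.002]
ft_force: [0.0, 0.4, -0.2]
grip_width: 0.0107
```

```bash
python3 -c "
from h import *
go([.582,-.1025,.058],-8.2)
snap('top','t2')
a=cv2.imread('pics/t2.png')[170:280,230:430]; cv2.imwrite('pics/t2z.png',cv2.resize(a,None,fx=4,fy=4,interpolation=cv2.INTER_CUBIC))
"
```

```text
pos [ 0.5832 -0.1037  0.0605] shift mm [-1.16  1.15 -2.49] units [-0.0023  0.0023 -0.005 ] rot units [0.0018 0.0098 0.0021] F [ 0.   0.4 -0.2] M [-0.04 -0.05  0.01] w 0.0107 t 7.7667
```

View pics/t2z.png

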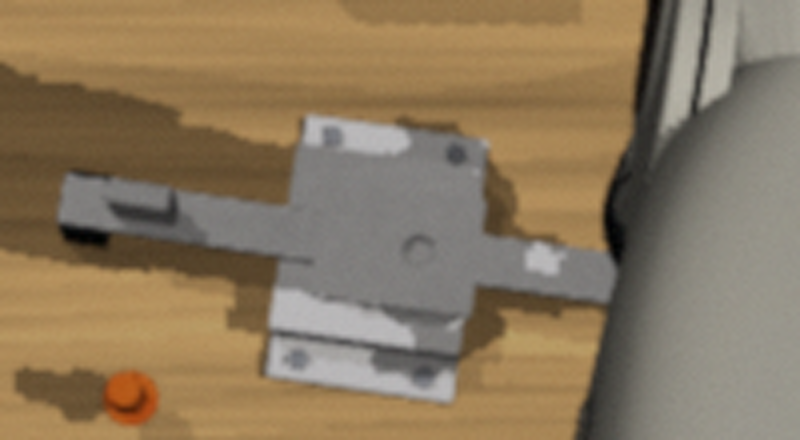

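Call:
{"method": "move_arm", "body": {"moves": [[[0.0016,0.006,0,0,0,0,1],[0.0016,0.007,0,0,0,0,1],[0.0016,0.007,0,0,0,0,1],[0.0016,0.007,0,0,0,0,1],[0.0016,0.007,0,0,0,0,1],[0,0,0,0,0,0,1],[0,0,0,0,0,0,1]]]}}

```text
clock: 8.4
eef_pos: [0.5876, -0.085, 0.0605]
tool_rot: [0.756, 0.654, 0.001, 0.002]
ft_force: [-0.5, -0.4, 0.4]
grip_width: 0.0108
```

```bash
python3 -c "
from h import *
go([.5876,-.0845,.0605],-8.4)"
```

```text
pos [ 0.5876 -0.085   0.0605] shift mm [-0.03  0.53  0.01] units [-0.0001  0.0011  0.    ] rot units [ 0.0037  0.0097 -0.0043] F [-0.5 -0.4  0.4] M [-0.14  0.02  0.  ] w 0.0108 t 8.4
```

Call:
{"method": "move_arm", "body": {"moves": [[[0,0.001,0,0,0,0,1],[0,0,0,0,0,0,-1],[0,0,0,0,0,0,-1],[0,0,0,0,0,0,-1],[0,0,0.05,0,0,0,-1],[0,0,0.07,0,0,0,-1],[0.01,0.07,0.05,0,0,0,-1],[0.01,0.07,0,0,0,0,-1]]]}}

```text
clock: 9.07
eef_pos: [0.594, -0.0188, 0.1453]
tool_rot: [0.76, 0.65, -0.001, -0.001]
ft_force: [0.8, 0.2, -0.1]
grip_width: 0.0856
```

Call:
{"method": "move_arm", "body": {"moves": [[[0.008,0.07,0,0,0,0,-1],[0.004,0.03,0,0,0,0,-1],[0,0,0,0,0,0,-1],[0,0,0,0,0,0,-1],[0,0,0,0,0,0,-1]]]}}

```text
clock: 9.48
eef_pos: [0.6026, 0.0387, 0.1493]
tool_rot: [0.758, 0.652, 0.003, 0.001]
ft_force: [-0.1, -0.1, 0.7]
grip_width: 0.0856
```

```bash
python3 -c "
from h import *
go([.603,.04,.16])
snap('wrist','w4')
a=cv2.imread('pics/w4.png')[150:350,200:440]; cv2.imwrite('pics/w4z.png',cv2.resize(a,None,fx=3,fy=3,interpolation=cv2.INTER_CUBIC))
"
```

```text
pos [0.6026 0.0387 0.1493] shift mm [ 0.36  1.33 10.68] units [0.0007 0.0027 0.0214] rot units [-0.0034  0.0098 -0.0075] F [-0.1 -0.1  0.7] M [-0.04 -0.01 -0.02] w 0.0856 t 9.4833
```

View pics/w4z.png

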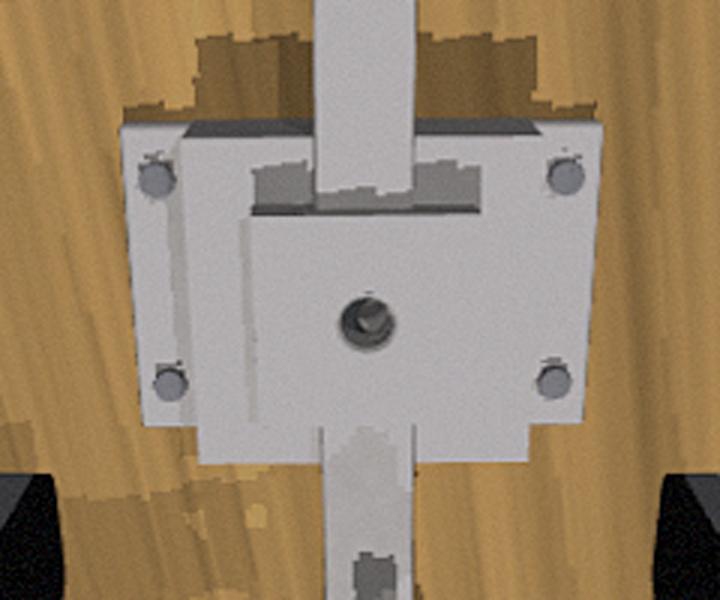

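```bash
python3 -c "
from h import *
a=cv2.imread('pics/w4.png')[242:272,305:340]; b=cv2.resize(a,None,fx=18,fy=18,interpolation=cv2.INTER_CUBIC); b=np.clip(b.astype(float)*1.5,0,255); cv2.imwrite('pics/w4h.png',b)
rack(load('w4'),200,150,3,[(122,125),(602,126),(145,424),(584,422)],[(183,137),(541,135),(199,463),(528,461)],[(252,210),(480,209)],[(252,215),(480,213),(255,424),(470,424)],(368,323))
"
```

```text
foot [0.6027 0.0257] [0.6024 0.0255] [0.6026 0.0256]
low [0.6031 0.0253] yaw -8.4 to foot mm [-0.6  0.3]
top lug [0.6027 0.0259] hole [0.6036 0.0257] yaw -8.14 -8.72 to foot mm [-0.1 -0.3] [-1.  -0.1][ WARN:0@0.061] global loadsave.cpp:1063 imwrite_ Unsupported depth image for selected encoder is fallbacked to CV_8U.
```

View pics/w4h.png

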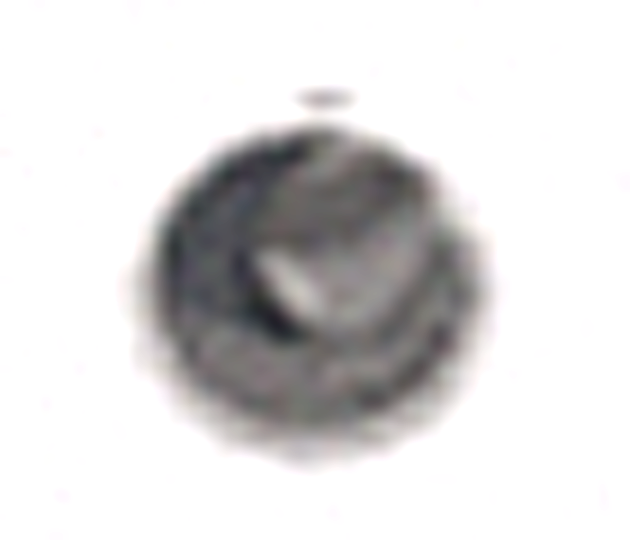

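```bash
python3 -c "
from h import *
c=load('w4');T=c['extrinsics']
r=c['range_z'][246:268,312:336]
us,vs=np.meshgrid(np.arange(312,336),np.arange(246,268))
o,d=ray(c,np.c_[us.ravel(),vs.ravel()]);P=o+d*r.reshape(-1,1)
print((P[:,2].reshape(r.shape)*1000).round(0).astype(int))
go([.590,-.055,.10],-8.4)
"
```

```text
[[ 38  39  39  39  39  38  38  38  38  39  38  40  38  39  39  40  39  39
   40  39  38  39  39  40]
 [ 38  38  39  38  40  38  39  39  39  39  39  39  39  38  38  39  39  37
   39  38  39  39  40  39]
 [ 39  38  38  39  39  38  39  38  39  40  39  38  38  38  38  39  39  38
   38  38  38  38  40  39]
 [ 39  40  40  39  38  38  38  37  26  27  26  26  25   6  38  38  38  39
   39  39  40  39  39  39]
 [ 37  39  38  39  38  38  26  27  26  26  27   7   7   6   7  11  37  38
   39  38  37  38  38  39]
 [ 39  39  38  38  26  26  26  25  26   5   5   7   8   8   9  11  15  38
   39  39  39  39  40  39]
 [ 40  38  38  38  25  26  26  27  25   8   7  10  11  10  12  15  18  18
   37  38  39  38  38  39]
 [ 39  38  38  26  25  26  27  26  12  11  11  11  12  12  14  16  17  18
   31  39  37  39  38  39]
 [ 39  38  25  26  27  26  26  26  12  13  12  13  14  15  17  18  18  17
   31  36  38  38  38  39]
 [ 38  39  24  25  27  25  26  16  15  14  16  16  17  19  16  17  18  18
   32  37  39  39  38  39]
 [ 38  38  25  26  27  26  27  21  18  17  17  16  19  17 281  17  19  28
   31  33  38  3
[... 608 characters left out ...]
 39  38]
 [ 39  39  38  37  37  37  34  34  34  33  33  34  33  33  36  36  37  38
   38  38  39  39  38  39]
 [ 37  40  39  39  38  37  37  36  36  35  36  35  35  36  36  37  38  39
   38  39  40  39  39  39]
 [ 38  39  40  38  38  38  38  38  38  38  36  37  38  37  38  39  39  39
   38  39  39  38  39  38]
 [ 39  38  39  38  38  38  39  38  39  38  37  36  38  38  38  39  39  39
   39  38  38  39  38  38]
 [ 40  40  38  38  38  39  37  38  38  38  38  38  39  37  38  39  39  39
   40  39  37  38  39  38]]
pos [0.6025 0.0382 0.1492] shift mm [-12.53 -93.21 -49.23] units [-0.0251 -0.1864 -0.0985] rot units [-0.0033  0.0092  0.0072] F [ 0.6 -1.8  0.1] M [ 0.04 -0.01  0.  ] w 0.0852 t 9.5333
```

```bash
python3 -c "
from h import *
from scipy.optimize import least_squares
c=load('w4')
uv=[(324.5,249),(322.5,250),(320.5,251),(320.5,252),(319.5,253),(319.5,254),(318.5,255),(318.5,256),(318.5,257),(318.8,258),(319.5,259),(320.3,260)]
P=onz(c,uv,.026)[:,:2]
f=lambda q:np.hypot(*(P-q).T)-.00675
s=least_squares(f,[.605,.026]);print(s.x.round(4),(f(s.x)*1000).round(2))
F=np.array([.6026,.0256]);th=np.deg2rad(-8.4)
v=s.x-F;print('spacer off world',v,'foot frame',np.cos(th)*v[0]+np.sin(th)*v[1],-np.sin(th)*v[0]+np.cos(th)*v[1])
# bore edge: boundary between z~18 and z<17 
uv=[(328.5,252),(327.5,253),(326.2,254),(323.5,255.)]
P=onz(c,uv,.018)[:,:2];s=least_squares(lambda q:np.hypot(*(P-q).T)-.00675,[.603,.026]);print('bore',s.x)
"
```

```text
[0.6071 0.0211] [-0.18 -0.17  0.29 -0.21  0.06 -0.25  0.31  0.22  0.23  0.11 -0.2  -0.43]
spacer off world [ 0.00446007 -0.00454962] foot frame 0.0050768508244663805 -0.0038492722464901694
bore [0.60348164 0.02638926]
```

```bash
python3 -c "
from h import *
c=load('w2')
zp=[(40+(x+.5)/5-.5,140+(y+.5)/5-.5) for x,y in [(96,140),(252,114)]]
print('w2 head',onz(c,zp[:1],.074),'collar',onz(c,zp[1:],.044))
z=lambda p:[(225+x/4,190+y/4) for x,y in p]
print('top head',onz(load('top0'),z([(178,489)]),.074))
go([.4485,.1217,.14],-8.4)
"
```

```text
w2 head [[0.44886309 0.12191098 0.074     ]] collar [[0.45076921 0.12150921 0.044     ]]
top head [[0.44885952 0.12199894 0.074     ]]
pos [0.6025 0.0382 0.1492] shift mm [-154.03   83.49   -9.23] units [-0.3081  0.167  -0.0185] rot units [-0.0033  0.0092  0.0072] F [ 0.6 -1.8  0.1] M [ 0.04 -0.01  0.  ] w 0.0852 t 9.5333
```

Call:
{"method": "move_arm", "body": {"moves": [[[-0.06,0.033,0,0,0,0,0],[-0.06,0.033,0,0,0,0,0],[-0.06,0.033,0,0,0,0,0],[-0.06,0.033,0,0,0,0,0],[-0.04,0.02,0,0,0,0,0],[0,0,0,0,0,0,0],[0,0,0,0,0,0,0]]]}}

```text
clock: 10.12
eef_pos: [0.4558, 0.1055, 0.145]
tool_rot: [0.764, 0.645, -0.001, 0.0]
ft_force: [0.9, -0.3, -0.3]
grip_width: 0.0425
```

```bash
python3 -c "
from h import *
go([.4485,.1217,.14],-8.4)
snap('wrist','w5')
"
```

```text
pos [0.4558 0.1055 0.145 ] shift mm [-7.27 16.16 -4.95] units [-0.0145  0.0323 -0.0099] rot units [ 0.0036 -0.0015  0.0402] F [ 0.9 -0.3 -0.3] M [-0.03 -0.01 -0.03] w 0.0425 t 10.1167
```

View pics/w5.png

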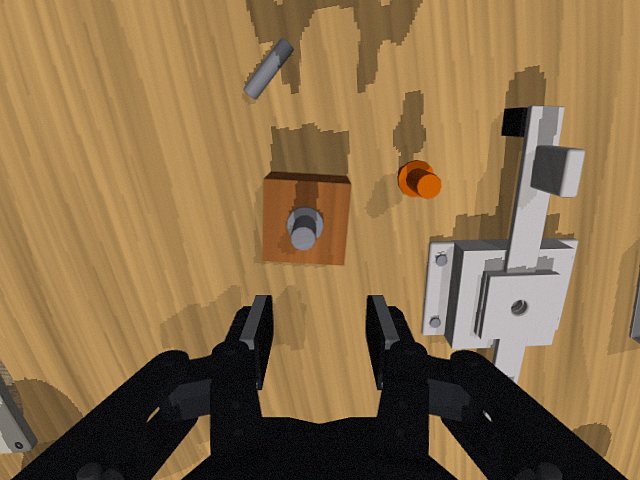

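```bash
python3 -c "
from h import *
c=load('w5')
a=cv2.imread('pics/w5.png')[165:270,258:355]; cv2.imwrite('pics/w5z.png',cv2.resize(a,None,fx=5.5,fy=5.5,interpolation=cv2.INTER_CUBIC))
print(onz(c,[(303,236)],.074),onz(c,[(305,224)],.044),'stand',onz(c,[(263,176),(351,181),(345,265),(263,262)],.04).round(4).tolist())
"
```

```text
[[0.44877116 0.12329981 0.074     ]] [[0.44863219 0.12237172 0.044     ]] stand [[0.4263, 0.1592, 0.04], [0.4844, 0.1459, 0.04], [0.4716, 0.0857, 0.04], [0.4127, 0.098, 0.04]]
```

View pics/w5z.png

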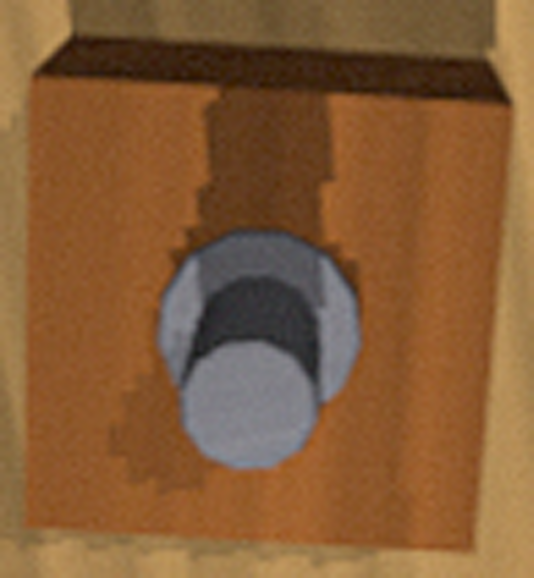

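Call:
{"method": "move_arm", "body": {"moves": [[[-0.012,0.027,0,0.003,0,0.04,0],[-0.002,0.006,-0.02,0,0,0,0],[0,0,-0.03,0,0,0,0],[0,0,0,0,0,0,0],[0,0,0,0,0,0,0]]]}}

```text
clock: 10.58
eef_pos: [0.4555, 0.1181, 0.1204]
tool_rot: [0.76, 0.65, 0.002, 0.002]
ft_force: [0.8, -0.3, -0.0]
grip_width: 0.0427
```

```bash
python3 -c "
from h import *
go([.4487,.122,.058],-8.4)
"
```

```text
pos [0.4555 0.1181 0.1204] shift mm [ -6.79   3.86 -62.39] units [-0.0136  0.0077 -0.1248] rot units [0.0002 0.0093 0.0185] F [ 0.8 -0.3 -0. ] M [-0.06  0.02 -0.03] w 0.0427 t 10.5833
```

Call:
{"method": "move_arm", "body": {"moves": [[[-0.012,0.006,-0.015,0,0.008,0.015,0],[-0.005,0.002,-0.03,0,0,0.005,0],[-0.001,0,-0.02,0,0,0,0],[0,0,0,0,0,0,0],[0,0,0,0,0,0,0]]]}}

```text
clock: 11.0
eef_pos: [0.4493, 0.1208, 0.088]
tool_rot: [0.758, 0.652, 0.002, 0.001]
ft_force: [0.2, -0.2, -0.0]
grip_width: 0.0425
```

```bash
python3 -c "
from h import *
go([.4487,.122,.058],-8.4)
"
```

```text
pos [0.4493 0.1208 0.088 ] shift mm [ -0.59   1.19 -29.96] units [-0.0012  0.0024 -0.0599] rot units [-0.0014  0.0067  0.0056] F [ 0.2 -0.2 -0. ] M [ 0.   -0.01 -0.01] w 0.0425 t 11.0
```

Call:
{"method": "move_arm", "body": {"moves": [[[-0.003,0.003,-0.02,-0.001,0.006,0.005,0],[-0.002,0,-0.025,0,0,0,0],[0,0,-0.01,0,0,0,0],[0,0,0,0,0,0,0]]]}}

```text
clock: 11.33
eef_pos: [0.4487, 0.1228, 0.0607]
tool_rot: [0.757, 0.653, 0.002, 0.001]
ft_force: [-0.2, -0.1, 0.5]
grip_width: 0.0425
```

```bash
python3 -c "
from h import *
go([.4487,.122,.058],-8.4)
"
```

```text
pos [0.4487 0.1228 0.0607] shift mm [-0.05 -0.83 -2.74] units [-0.0001 -0.0017 -0.0055] rot units [-0.0032  0.0083  0.0011] F [-0.2 -0.1  0.5] M [ 0.01  0.04 -0.08] w 0.0425 t 11.3333
```

Call:
{"method": "move_arm", "body": {"moves": [[[0,-0.002,-0.005,-0.004,0.01,0,0],[0,0,0,0,0,0,1],[0,0,0,0,0,0,1],[0,0,0,0,0,0,1],[0,0,0,0,0,0,1],[0,0,0,0,0,0,1],[0,0,0,0,0,0,1]]]}}

```text
clock: 11.92
eef_pos: [0.45, 0.1222, 0.0595]
tool_rot: [0.757, 0.653, 0.0, 0.0]
ft_force: [-0.7, 0.4, -0.0]
grip_width: 0.0142
```

```bash
python3 -c "
from h import *
go([.4487,.122,.058],-8.4)
"
```

```text
pos [0.45   0.1222 0.0595] shift mm [-1.34 -0.15 -1.53] units [-0.0027 -0.0003 -0.0031] rot units [-0.      0.0016  0.0008] F [-0.7  0.4 -0. ] M [ 0.08  0.02 -0.01] w 0.0142 t 11.9167
```

Call:
{"method": "move_arm", "body": {"moves": [[[0,0,0.01,0,0,0,1],[0,0,0.02,0,0,0,1],[0,0,0.03,0,0,0,1],[0,0,0.04,0,0,0,1],[0,0,0.04,0,0,0,1],[0,0,0.02,0,0,0,1],[0,0,0,0,0,0,1],[0,0,0,0,0,0,1]]]}}

```text
clock: 12.58
eef_pos: [0.4483, 0.1217, 0.1442]
tool_rot: [0.757, 0.653, -0.001, -0.0]
ft_force: [0.0, 0.3, -0.5]
grip_width: 0.0142
```

```bash
python3 -c "
from h import *
go([.6036,.0257,.13],-8.4)
snap('side','s6')
a=cv2.imread('pics/s6.png')[150:350,280:520]; cv2.imwrite('pics/s6z.png',cv2.resize(a,None,fx=3,fy=3,interpolation=cv2.INTER_CUBIC))
"
```

```text
pos [0.4483 0.1217 0.1442] shift mm [155.3  -96.02 -14.15] units [ 0.3106 -0.192  -0.0283] rot units [ 0.0009 -0.0022  0.0007] F [ 0.   0.3 -0.5] M [-0.02  0.05  0.02] w 0.0142 t 12.5833
```

View pics/s6z.png

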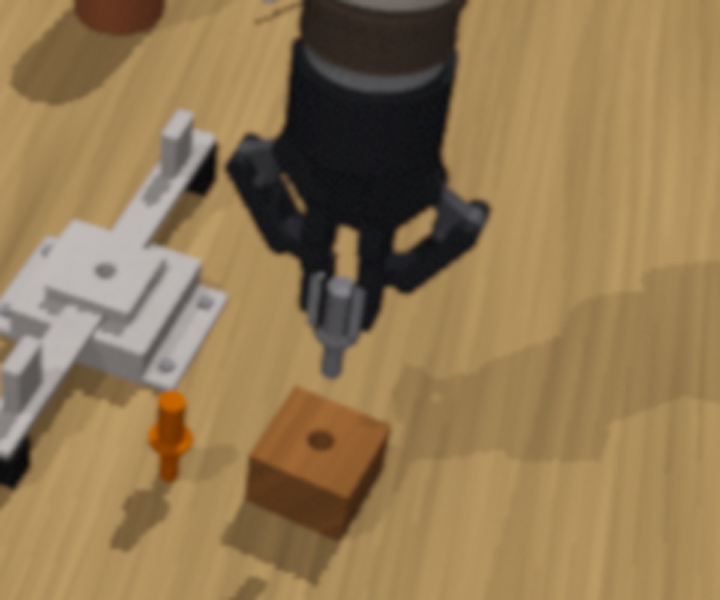

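Call:
{"method": "move_arm", "body": {"moves": [[[0.06,-0.037,0,0,0,0,1],[0.06,-0.037,0,0,0,0,1],[0.06,-0.037,0,0,0,0,1],[0.06,-0.037,0,0,0,0,1],[0.04,-0.026,0,0,0,0,1],[0.01,-0.01,0,0,0,0,1],[0,0,0,0,0,0,1],[0,0,0,0,0,0,1]]]}}

```text
clock: 13.3
eef_pos: [0.591, 0.0253, 0.1337]
tool_rot: [0.756, 0.655, -0.008, -0.006]
ft_force: [0.0, 0.5, -0.5]
grip_width: 0.014
```

```bash
python3 -c "
from h import *
go([.6036,.0257,.12],-8.4)
snap('wrist','w7')
"
```

```text
pos [0.591  0.0253 0.1337] shift mm [ 12.6    0.37 -13.67] units [ 0.0252  0.0007 -0.0273] rot units [ 0.0019 -0.0369 -0.0074] F [ 0.   0.5 -0.5] M [ 0.01 -0.   -0.  ] w 0.014 t 13.3
```

View pics/w7.png

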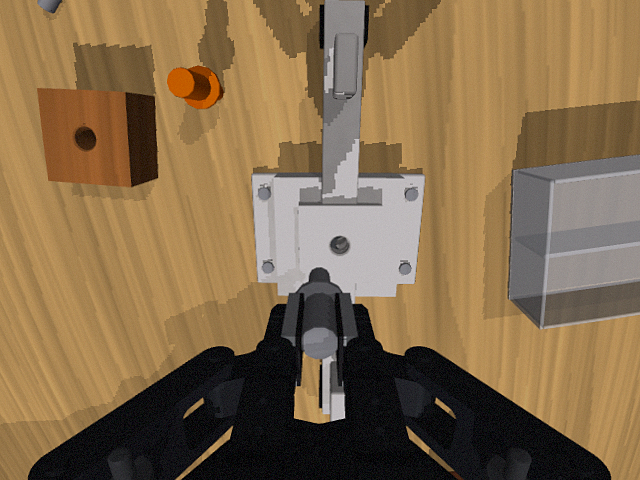

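```bash
python3 -c "
from h import *
a=cv2.imread('pics/w7.png')[260:365,270:370]; a=np.clip(a.astype(float)*1.6,0,255).astype(np.uint8); cv2.imwrite('pics/w7z.png',cv2.resize(a,None,fx=5.5,fy=5.5,interpolation=cv2.INTER_CUBIC))
"
```

```text
(no output)
```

View pics/w7z.png

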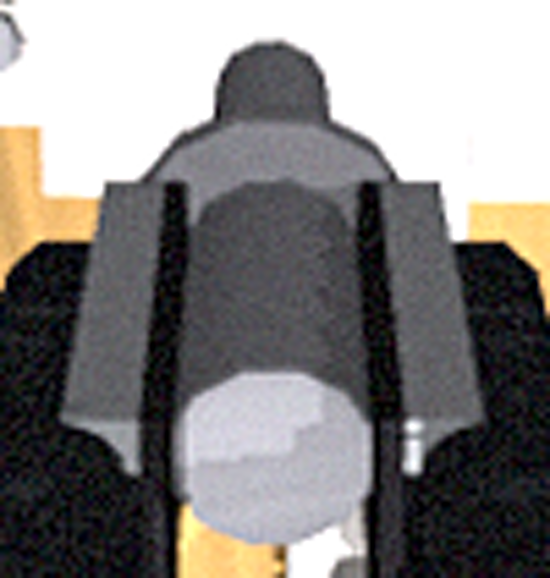

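```bash
python3 -c "
from h import *
c=load('w7');q=[0.756,.655,-.008,-.006]
import json
o=get_obs();r=R.from_quat(o['tool_rot']).as_matrix();p=o['eef_pos']
z=lambda x,y:(270+(x+.5)/5.5-.5,260+(y+.5)/5.5-.5)
def tl(uv,zt):
    o_,d=ray(c,[uv]);o2=r.T@(o_-p);d2=r.T@d[0];return o2+d2*(zt-o2[2])/d2[2]
print('head',tl(z(276,457),-.0145))
print('collar apex -13mm',tl(z(270,122),.0155)-[.013,0,0], tl(z(270,122),.0195)-[.013,0,0])
print('tip apex',tl(z(272,40),.0495)-[.006,0,0],tl(z(272,40),.0505)-[.005,0,0])
print('hole',onz(c,[(340.5,244.5)],.0385))
"
```

```text
head [-0.00070816  0.00087714 -0.0145    ]
collar apex -13mm [-0.00128252  0.00042331  0.0155    ] [-0.00316642  0.00041599  0.0195    ]
tip apex [-0.00107494  0.00057693  0.0495    ] [-0.00049509  0.00057628  0.0505    ]
hole [[0.6040446  0.02579227 0.0385    ]]
```

Call:
{"method": "move_arm", "body": {"moves": [[[0.02,0.002,-0.02,0.002,-0.037,-0.007,1],[0.006,0.001,-0.02,0,0,0,1],[0,0,-0.01,0,0,0,1],[0,0,0,0,0,0,1],[0,0,0,0,0,0,1]]]}}

```text
clock: 13.77
eef_pos: [0.5973, 0.0313, 0.1067]
tool_rot: [0.755, 0.656, -0.003, -0.003]
ft_force: [0.5, 0.6, -1.4]
grip_width: 0.0141
```

```bash
python3 -c "
from h import *
go([.6033,.0267,.105],-8.4)
"
```

```text
pos [0.5973 0.0313 0.1067] shift mm [ 5.97 -4.56 -1.72] units [ 0.0119 -0.0091 -0.0034] rot units [-0.0013 -0.0141 -0.0124] F [ 0.5  0.6 -1.4] M [-0.02  0.02  0.01] w 0.0141 t 13.7667
```

Call:
{"method": "move_arm", "body": {"moves": [[[0.012,-0.009,-0.004,-0.001,-0.014,-0.012,1],[0,0,0,0,0,0,1],[0,0,0,0,0,0,1]]]}}

```text
clock: 14.02
eef_pos: [0.6031, 0.0273, 0.1054]
tool_rot: [0.757, 0.654, 0.0, 0.0]
ft_force: [0.1, 0.3, -0.8]
grip_width: 0.014
```

```bash
python3 -c "
from h import *
go([.6033,.0267,.105],-8.4)
"
```

```text
pos [0.6031 0.0273 0.1054] shift mm [ 0.24 -0.56 -0.43] units [ 0.0005 -0.0011 -0.0009] rot units [-0.0002  0.0009 -0.0024] F [ 0.1  0.3 -0.8] M [-0.02 -0.04 -0.04] w 0.014 t 14.0167
```

Call:
{"method": "move_arm", "body": {"moves": [[[0,-0.001,-0.008,0,0,-0.002,1],[0,0,-0.008,0,0,0,1],[0,0,-0.006,0,0,0,1],[0,0,0,0,0,0,1],[0,0,0,0,0,0,1]]]}}

```text
clock: 14.43
eef_pos: [0.6037, 0.0262, 0.0942]
tool_rot: [0.757, 0.653, 0.001, 0.001]
ft_force: [0.4, -0.7, -1.8]
grip_width: 0.0141
```

```bash
python3 -c "
from h import *
go([.6033,.0267,.089],-8.4)
snap('wrist','w8');snap('side','s8')
a=cv2.imread('pics/w8.png')[220:320,270:370]; a=np.clip(a.astype(float)*1.3,0,255).astype(np.uint8); cv2.imwrite('pics/w8z.png',cv2.resize(a,None,fx=5.5,fy=5.5,interpolation=cv2.INTER_CUBIC))
a=cv2.imread('pics/s8.png')[180:290,260:380]; cv2.imwrite('pics/s8z.png',cv2.resize(a,None,fx=5,fy=5,interpolation=cv2.INTER_CUBIC))
"
```

```text
pos [0.6037 0.0262 0.0942] shift mm [-0.42  0.49 -5.2 ] units [-0.0008  0.001  -0.0104] rot units [-0.0003  0.0042  0.0016] F [ 0.4 -0.7 -1.8] M [ 0.05  0.01 -0.  ] w 0.0141 t 14.4333
```

View pics/w8z.png

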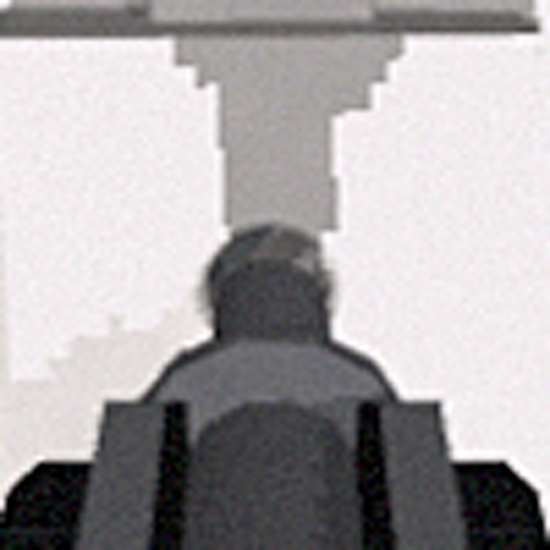

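View pics/s8z.png

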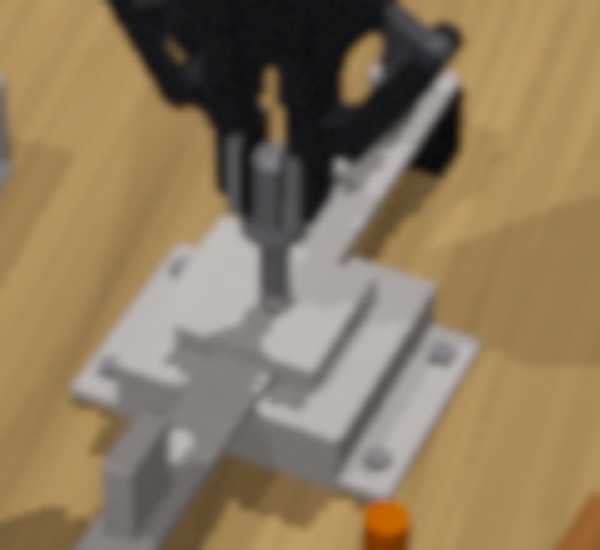

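Call:
{"method": "move_arm", "body": {"moves": [[[-0.001,0.001,-0.006,0,0.003,0.001,1],[0,0,-0.005,0,0,0,1],[0,0,0,0,0,0,1]]]}}

```text
clock: 14.78
eef_pos: [0.6035, 0.0269, 0.0887]
tool_rot: [0.757, 0.653, 0.001, 0.0]
ft_force: [-0.1, 0.3, -0.7]
grip_width: 0.0141
```

```bash
python3 -c "
from h import *
go([.6033,.0267,.083],-8.4)
"
```

```text
pos [0.6035 0.0269 0.0887] shift mm [-0.16 -0.15 -5.68] units [-0.0003 -0.0003 -0.0114] rot units [-0.0005  0.0024  0.0003] F [-0.1  0.3 -0.7] M [-0.02  0.05 -0.01] w 0.0141 t 14.7833
```

Call:
{"method": "move_arm", "body": {"moves": [[[0,0,-0.005,0,0.002,0,1],[0,0,-0.005,0,0,0,1],[0,0,0,0,0,0,1]]]}}

```text
clock: 15.03
eef_pos: [0.6035, 0.0266, 0.0832]
tool_rot: [0.757, 0.653, -0.0, 0.0]
ft_force: [-0.4, -0.2, -1.2]
grip_width: 0.014
```

```bash
python3 -c "
from h import *
go([.6033,.0267,.079],-8.4)
"
```

```text
pos [0.6035 0.0266 0.0832] shift mm [-0.17  0.06 -4.19] units [-0.0003  0.0001 -0.0084] rot units [0.0008 0.0003 0.0003] F [-0.4 -0.2 -1.2] M [-0.05 -0.01 -0.  ] w 0.014 t 15.0333
```

Call:
{"method": "move_arm", "body": {"moves": [[[0,0,-0.004,0,0,0,1],[0,0,-0.004,0,0,0,1],[0,0,0,0,0,0,1]]]}}

```text
clock: 15.28
eef_pos: [0.6032, 0.0263, 0.0789]
tool_rot: [0.757, 0.653, -0.0, 0.0]
ft_force: [-0.1, -0.3, -1.1]
grip_width: 0.0139
```

```bash
python3 -c "
from h import *
go([.6033,.0267,.079],-8.4)
"
```

```text
pos [0.6032 0.0263 0.0789] shift mm [0.06 0.4  0.08] units [0.0001 0.0008 0.0002] rot units [ 0.002  -0.0005  0.0008] F [-0.1 -0.3 -1.1] M [-0.12  0.06  0.  ] w 0.0139 t 15.2833
```

Call:
{"method": "move_arm", "body": {"moves": [[[0.002,-0.002,-0.001,0,0,0,1],[0.002,-0.003,0,0,0,0,1],[0.002,-0.003,0,0,0,0,1],[0,0,0,0,0,0,1]]]}}

```text
clock: 15.62
eef_pos: [0.6056, 0.0235, 0.0779]
tool_rot: [0.757, 0.654, -0.0, -0.002]
ft_force: [-0.9, 0.4, -0.4]
grip_width: 0.0138
```

```bash
python3 -c "
from h import *
go([.6066,.0221,.078],-8.4)
"
```

```text
pos [0.6056 0.0235 0.0779] shift mm [ 1.02 -1.44  0.15] units [ 0.002  -0.0029  0.0003] rot units [-0.0045 -0.0044 -0.0014] F [-0.9  0.4 -0.4] M [0.12 0.1  0.03] w 0.0138 t 15.6167
```

Call:
{"method": "move_arm", "body": {"moves": [[[0.0025,-0.003,0,-0.004,-0.004,0,1],[0.001,-0.002,0,0,0,0,1],[0,0,0,0,0,0,1]]]}}

```text
clock: 15.87
eef_pos: [0.6079, 0.0214, 0.0779]
tool_rot: [0.757, 0.654, 0.001, -0.0]
ft_force: [-1.1, 0.8, -1.0]
grip_width: 0.014
```

```bash
python3 -c "
from h import *
go([.6066,.0221,.076],-8.4)
"
```

```text
pos [0.6079 0.0214 0.0779] shift mm [-1.25  0.72 -1.89] units [-0.0025  0.0014 -0.0038] rot units [-0.0024  0.001  -0.0022] F [-1.1  0.8 -1. ] M [ 0.18  0.14 -0.04] w 0.014 t 15.8667
```

Slightly over. I'll come back about 1 mm and then press down gently.

Call:
{"method": "move_arm", "body": {"moves": [[[-0.0025,0.0015,0,-0.002,0,0,1],[0,0,-0.002,0,0,0,1],[0,0,-0.002,0,0,0,1],[0,0,-0.002,0,0,0,1]]]}}

```text
clock: 16.2
eef_pos: [0.6076, 0.0215, 0.0753]
tool_rot: [0.757, 0.654, 0.001, 0.001]
ft_force: [-0.1, 1.7, -0.7]
grip_width: 0.0139
```

```bash
python3 -c "
from h import *
go([.6066,.0221,.072],-8.4)
"
```

```text
pos [0.6076 0.0215 0.0753] shift mm [-0.97  0.55 -3.34] units [-0.0019  0.0011 -0.0067] rot units [ 0.002   0.0057 -0.0011] F [-0.1  1.7 -0.7] M [ 0.21  0.1  -0.05] w 0.0139 t 16.2
```

Call:
{"method": "move_arm", "body": {"moves": [[[-0.001,0.0005,-0.003,0,0.004,0,1],[0,0,-0.003,0,0,0,1],[0,0,-0.003,0,0,0,1]]]}}

```text
clock: 16.45
eef_pos: [0.6073, 0.0216, 0.0707]
tool_rot: [0.757, 0.654, 0.0, 0.001]
ft_force: [-0.2, 1.2, 0.5]
grip_width: 0.0142
```

```bash
python3 -c "
from h import *
go([.6066,.0221,.072],-8.4)
"
```

```text
pos [0.6073 0.0216 0.0707] shift mm [-0.73  0.49  1.31] units [-0.0015  0.001   0.0026] rot units [ 0.0031  0.003  -0.0009] F [-0.2  1.2  0.5] M [ 0.18 -0.03 -0.02] w 0.0142 t 16.45
```

Call:
{"method": "move_arm", "body": {"moves": [[[-0.002,0.002,-0.001,0.002,0.002,0,1],[-0.0025,0.0025,0,0,0,0,1],[-0.0025,0.0025,0,0,0,0,1],[-0.0015,0.0015,0,0,0,0,1],[0,0,0,0,0,0,1]]]}}

```text
clock: 16.87
eef_pos: [0.6035, 0.0243, 0.0698]
tool_rot: [0.757, 0.653, -0.001, 0.002]
ft_force: [0.6, -0.9, -1.1]
grip_width: 0.0138
```

```bash
python3 -c "
from h import *
go([.6022,.0267,.069],-8.4)
"
```

```text
pos [0.6035 0.0243 0.0698] shift mm [-1.26  2.38 -0.78] units [-0.0025  0.0048 -0.0016] rot units [0.0085 0.0035 0.0017] F [ 0.6 -0.9 -1.1] M [-0.12 -0.1  -0.03] w 0.0138 t 16.8667
```

Call:
{"method": "move_arm", "body": {"moves": [[[-0.002,0.0035,0,0.007,0.003,0.001,1],[-0.001,0.002,0,0.003,0,0,1],[0,0,0,0,0,0,1]]]}}

```text
clock: 17.12
eef_pos: [0.6016, 0.0268, 0.0698]
tool_rot: [0.757, 0.653, -0.0, -0.0]
ft_force: [0.7, -0.6, -1.4]
grip_width: 0.0141
```

```bash
python3 -c "
from h import *
go([.6022,.0267,.069],-8.4)
"
```

```text
pos [0.6016 0.0268 0.0698] shift mm [ 0.61 -0.09 -0.8 ] units [ 0.0012 -0.0002 -0.0016] rot units [-0.0003 -0.0003  0.0013] F [ 0.7 -0.6 -1.4] M [-0.26 -0.17  0.02] w 0.0141 t 17.1167
```

Call:
{"method": "move_arm", "body": {"moves": [[[0.001,0,-0.0015,0,0,0,1],[0,0,-0.002,0,0,0,1],[0,0,-0.002,0,0,0,1]]]}}

```text
clock: 17.37
eef_pos: [0.602, 0.0269, 0.0673]
tool_rot: [0.757, 0.653, 0.0, -0.0]
ft_force: [0.1, 0.4, 0.2]
grip_width: 0.0144
```

```bash
python3 -c "
from h import *
go([.6022,.0267,.066],-8.4)
"
```

```text
pos [0.602  0.0269 0.0673] shift mm [ 0.22 -0.24 -1.26] units [ 0.0004 -0.0005 -0.0025] rot units [-0.0008 -0.0004  0.0011] F [0.1 0.4 0.2] M [-0.28 -0.01  0.09] w 0.0144 t 17.3667
```

Call:
{"method": "move_arm", "body": {"moves": [[[0,0,-0.002,0,0,0,1],[0,0,-0.002,0,0,0,1],[0,0,-0.002,0,0,0,1]]]}}

```text
clock: 17.62
eef_pos: [0.6022, 0.0269, 0.0642]
tool_rot: [0.757, 0.653, 0.0, -0.0]
ft_force: [0.8, -1.1, -0.4]
grip_width: 0.014
```

```bash
python3 -c "
from h import *
go([.6022,.0267,.066],-8.4)
"
```

```text
pos [0.6022 0.0269 0.0642] shift mm [-0.01 -0.18  1.83] units [-0.     -0.0004  0.0037] rot units [-0.0007  0.0006  0.0012] F [ 0.8 -1.1 -0.4] M [-0.31 -0.04 -0.02] w 0.014 t 17.6167
```

Call:
{"method": "move_arm", "body": {"moves": [[[0,0,-0.003,0,0,0,1],[0,0,-0.003,0,0,0,1],[0,0,-0.002,0,0,0,1],[0,0,-0.001,0,0,0,1]]]}}

```text
clock: 17.95
eef_pos: [0.6023, 0.0266, 0.0591]
tool_rot: [0.757, 0.653, 0.0, 0.0]
ft_force: [0.7, -1.5, -0.4]
grip_width: 0.014
```

```bash
python3 -c "
from h import *
go([.6022,.0267,.058],-8.4)
"
```

```text
pos [0.6023 0.0266 0.0591] shift mm [-0.09  0.09 -1.1 ] units [-0.0002  0.0002 -0.0022] rot units [0.0002 0.0008 0.0017] F [ 0.7 -1.5 -0.4] M [-0.28 -0.06 -0.04] w 0.014 t 17.95
```

Call:
{"method": "move_arm", "body": {"moves": [[[0,0,-0.001,0,0,0,1],[0,0,-0.001,0,0,0,1],[0,0,-0.001,0,0,0,1]]]}}

```text
clock: 18.2
eef_pos: [0.6024, 0.0266, 0.0573]
tool_rot: [0.757, 0.653, 0.0, 0.0]
ft_force: [0.6, -1.2, 2.7]
grip_width: 0.0139
```

```bash
python3 -c "
from h import *
go([.6022,.0267,.058],-8.4)
"
```

```text
pos [0.6024 0.0266 0.0573] shift mm [-0.17  0.09  0.67] units [-0.0003  0.0002  0.0013] rot units [0.0001 0.0009 0.0017] F [ 0.6 -1.2  2.7] M [-0.36 -0.04 -0.  ] w 0.0139 t 18.2
```

Call:
{"method": "move_arm", "body": {"moves": [[[0,0,0,0,0,0,0.2],[0,0,0,0,0,0,-0.3],[0,0,0,0,0,0,-1],[0,0,0,0,0,0,-1],[0,0,0.02,0,0,0,-1],[0,0,0.05,0,0,0,-1],[0,0,0.06,0,0,0,-1],[0,0,0.05,0,0,0,-1]]]}}

```text
clock: 18.87
eef_pos: [0.5957, 0.0285, 0.1442]
tool_rot: [0.757, 0.654, -0.005, -0.007]
ft_force: [1.6, 0.9, -0.1]
grip_width: 0.0854
```

Call:
{"method": "move_arm", "body": {"moves": [[[0,0.03,0,0,0,0,-1],[0,0,0,0,0,0,-1],[0,0,0,0,0,0,-1],[0,0,0,0,0,0,-1]]]}}

```text
clock: 19.2
eef_pos: [0.6004, 0.044, 0.1553]
tool_rot: [0.757, 0.654, 0.001, -0.002]
ft_force: [-0.1, -0.0, -0.4]
grip_width: 0.0855
```

```bash
python3 -c "
from h import *
go([.6022,.0267,.15],-8.4)
snap('wrist','w9');snap('side','s9')
a=cv2.imread('pics/s9.png')[180:300,250:380]; cv2.imwrite('pics/s9z.png',cv2.resize(a,None,fx=4.5,fy=4.5,interpolation=cv2.INTER_CUBIC))
a=cv2.imread('pics/w9.png')[150:350,200:440]; cv2.imwrite('pics/w9z.png',cv2.resize(a,None,fx=3,fy=3,interpolation=cv2.INTER_CUBIC))
"
```

```text
pos [0.6004 0.044  0.1553] shift mm [  1.78 -17.29  -5.29] units [ 0.0036 -0.0346 -0.0106] rot units [-0.0085 -0.0007 -0.0014] F [-0.1 -0.  -0.4] M [0.01 0.05 0.  ] w 0.0855 t 19.2
```

View pics/w9z.png

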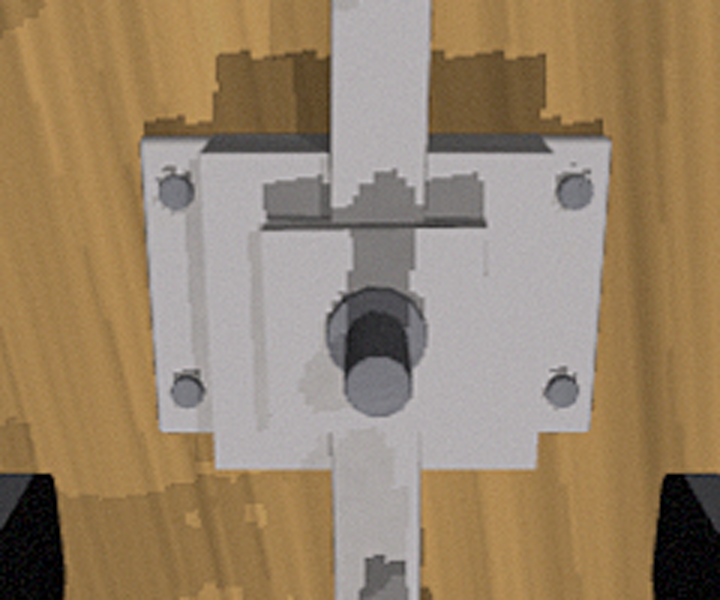

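View pics/s9z.png

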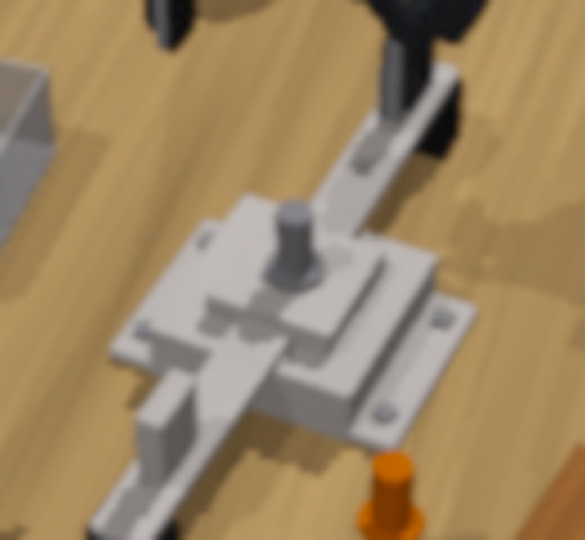

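```bash
python3 -c "
from h import *
c=load('w9')
def zs(x0,x1,y0,y1):
    us,vs=np.meshgrid(np.arange(x0,x1),np.arange(y0,y1));o,d=ray(c,np.c_[us.ravel(),vs.ravel()]);P=o+d*c['range_z'][vs.ravel(),us.ravel()][:,None];return np.median(P,0).round(4)
Z=lambda x,y,w=3:zs(int(200+x/3)-w,int(200+x/3)+w,int(150+y/3)-w,int(150+y/3)+w)
print('head',Z(378,386),'collar L',Z(337,330,1),'R',Z(415,330,1),'upper lug',Z(290,300),Z(290,400),Z(455,300),Z(455,400),'low bar',Z(380,100),'blk',Z(225,300))
print('axis head',onz(c,[(200+378.5/3-.33,150+386/3-.33)],.0725),'collar',onz(c,[(200+377/3-.33,150+336/3-.33)],.0425))
rack(c,200,150,3,[(141,139),(610,139),(160,432),(592,431)],[(203,153),(551,152),(215,469),(538,467)],[(263,224),(486,223)],[(263,230),(487,229),(265,432),(478,432)],(377,337))
"
```

```text
head [0.6022 0.0275 0.0727] collar L [0.5924 0.0301 0.0427] R [0.6118 0.0271 0.0421] upper lug [0.5813 0.0384 0.0385] [0.5768 0.0111 0.0383] [0.6226 0.0324 0.0385] [0.6193 0.005  0.0385] low bar [0.6109 0.0843 0.0328] blk [0.5635 0.0366 0.0267]
axis head [[0.60233387 0.02668647 0.0725    ]] collar [[0.60246475 0.0267856  0.0425    ]]
foot [0.6025 0.0257] [0.6025 0.0254] [0.6025 0.0255]
low [0.6018 0.0254] yaw -8.08 to foot mm [0.7 0.1]
top lug [0.6014 0.0258] hole [0.6023 0.0249] yaw -8.08 -8.34 to foot mm [ 1.1 -0.3] [0.2 0.6]
```

```bash
python3 -c "
from workcell import *
print(job_done())"
```

```text
the job is handed in; nothing more can be done
None
```

The pin is fully home through both rails, the spacer and the foot's bore, and it is released. I handed the job in at about 19 s of the 72 s. No verdict is reported.

- **How it went:** I slid the lower rail and then the upper rail by their tabs until their holes lay over the foot's hole. The depth picture looking through the holes showed the spacer about (+5, −4) mm off centre in the foot's frame. I took the pin from the stand and passed it through both rails. I then shifted it over the spacer's hole, dropped it in, dragged the spacer back over the bore, and seated it. The upward force on seating was about 2.7 N, and no reading during the insertion was higher than that.
- **Last checks:**
  - **Pin:** The top of the pin measures 72.7 mm high (72.5 expected), so the tip is at about 7.7 mm. The pin is upright: the head and collar centres agree within about 0.2 mm, and they lie about 1.2 mm from the foot's measured centre.
  - **Rails:** Both rails are level, in their first order, and their holes are within about 1.2 mm of the axis.
  - **Arm and bystanders:** The arm was clear of everything. It never went near the jar, canister or mug, though I did not measure them again at the end.
- **Small disagreements:** Different features gave centre positions about 1 mm apart, which is within the camera calibration. No check failed.

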